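Clamp a re-glued pocket book in a ratchet press

TASK

The little pocket book has just had its spine re-glued and has to dry under pressure: stand it upright on the bed of the ratchet press, between the two wooden cheeks and midway along them, with its covers facing the cheeks, and let go of it. Then pump the press's lever to and fro in full strokes, bringing the sprung cheek up notch by notch, until the book is clamped firmly. Feel the lever: stop once its pulling stroke has become clearly stiffer than the free strokes, because driving the springs solid would crush the book. Do not disturb the mug or the tape dispenser.

Things in the scene. Friction and masses are not known exactly. Their poses are not given: they have to be found in the camera images.
- book_center (a point): Pocket book with a red spine and a yellow and white cover, loose, standing upright: 61 wide (its x), 10 thick (its y), 82 high (z up), about 0.09 kg. The point is its centre, 41 above its foot. In the press its y lies along the press's x and its foot on the bed, centre 51 above the worktop; fingers that hold it in its top third stay clear of the cheeks, which are 40 high.
- press: Grey press fixed to the worktop: bed 217 x 112, 10 thick, from x -76 to +141. Origin on the worktop under the ratchet wheel's axis; x is the way the sprung cheek closes, y the lever's side, z up. Cheeks 80 wide (y -40 to 40), tops at z 50. Fixed cheek's face at x 109; face of the sprung cheek starts anywhere from x 57 to 87 and is not measured, so x 98 suits the book's centre at first.
- fixed_cheek: Beech block at the far end of the press, 16 (x) x 80 (y) x 40; origin under its centre, on the bed, its clamping face 8 towards -x; axes as the press. The book is pressed against it by the sprung cheek, which rides on springs (about 16 N a notch, solid at about 75 N). Firm is 30 to 68 N; the ratchet is too stiff to shove the cheek along by hand.
- lever (a joint): Ratchet lever on an upright axis, rad: 0 far stop, 0.95 near stop, at 0.475 it points along the press's y. The grip is pulled towards the press's -x (value grows) to drive; swinging back only clicks. A cycle from below 0.12 to above 0.75 gives one notch, 6 mm of cheek; 4 to 10 cycles are needed. It stays where left.
- lever_grip (a point): Black upright grip at the lever's end, 22 diameter, from 55 to 105 above the worktop, 75 from the wheel's axis; the point is on its axis 85 above the worktop. Steady pull along the arc is 2 to 5 N on free strokes; once the book is pinched it grows by about 2.7 N a notch as held at the end of the stroke. Firm: 5 to 9 N above the free strokes; 11 N above and more crushes the book.
- panel_edge (a point): Point on the top edge of a fixed green panel that stands on the worktop between robot and press, at x 0.43 to 0.45: its top slopes from 0.44 m at y -0.2 through 0.22 m here to 0.09 m at y 0.37. Over the front edge hangs a black stair-rail bracket, from 0.48 m up, x 0.35 to 0.40, y -0.06 to 0.04. Reach over the panel, to the left of the bracket.
- cup: Green and white mug, 86 across and 88 high, origin under its centre; stands in front of the cupboard, not to be disturbed.
- tape: Tape dispenser, 52 x 136 x 77 high, origin under its centre; stands to the right of the press, not to be disturbed.
There are look-alikes about, which are no part of the job. Of the things that look like the part that bears book_center, the largest one is meant.

How it is judged (in metres and radians):
On the way:
1. the book stands in the press between the cheeks, not yet clamped, and has been let go (x of book_center in the frame of press between 0.06 and 0.11 m and y of book_center in the frame of press between -0.022 and 0.022 m and z of book_center in the frame of press between 0.04 and 0.058 m and angle between the y axis of book_center and the x axis of press, either way round below 0.45 rad and angle between book_center's own z axis and vertical below 0.45 rad and contact force between the fingers and anything else below 0.1 N and contact force between fixed_cheek and anything else below 10 N), for 0.2 s.
At the end, for the whole second after the job is handed in: The book stands upright (within 5 degrees) on the bed of the press, midway along the cheeks within 22 mm, its covers parallel to the cheeks, and is pressed against the fixed cheek with more than 30 N (contact force between fixed_cheek and anything else above 30 N and angle between book_center's own z axis and vertical below 0.08 rad and angle between the y axis of book_center and the x axis of press, either way round below 0.08 rad and y of book_center in the frame of press between -0.022 and 0.022 m and z of book_center in the frame of press between 0.045 and 0.057 m); the robot touches nothing.
It fails at once if the book is crushed: more than 68 N on the fixed cheek (contact force between fixed_cheek and anything else above 68 N).
It fails at once if the mug is moved by more than 20 mm or tipped (distance of cup from where it was at the start of the episode above 0.02 m or angle between cup's own z axis and vertical above 0.3 rad).
It fails at once if the tape dispenser is moved by more than 20 mm (distance of tape from where it was at the start of the episode above 0.02 m).
It also fails if it takes over 61 s, if anything falls off the work surface, if the arm or the gripper's body presses on something with over 40 N, if the wrist force passes 120 N, or if a joint passes its speed limit or range.

ROBOT

A 6-joint arm with a two-finger parallel gripper is mounted at the origin on a cart in front of the work surface, level with it; the furniture and walls round the work are solid. World frame = base frame: x ahead of the robot, y to its left, z up, the work surface at z = 0. Lengths are in m, angles in degrees, forces in N, time in s.
With the tool pointing down it reaches from about 0.375 to 0.9 m from the base axis. Payload 3.1 kg.
Tool frame: the origin (TCP) lies at the very end of the fingers, on their centre line; the grasp point (between the pads) lies 19 mm behind it; z points along the fingers, y is the line along which they close (so a half turn about z gives the same grasp; the last joint's range is limited). The gripper opens to 85 mm and grips with 20 to 120 N. Pads are 22 mm wide; open, the fingers measure 114 mm over their backs; the gripper's body (76 mm by 85 mm) begins 54 mm behind the grasp point. The pads swing forward as they close: fully open they stand 13 mm farther back than shut.
Start: joints at [55.949, 30.224, 82.088, -0, 67.689, -10.227], TCP at [0.252, 0.572, 0.231] pointing down, gripper open.
Joint ranges: [-176.69, 176.69], [-43.24, 126.21], [12.49, 139.97], [-82, 262], [0, 151.66], [-163.58, 163.58]. Speed limits (degrees/s): [159.86, 159.86, 180, 180, 180, 180].

INTERFACE

Orientations are given as a 3x3 rotation matrix whose columns are the frame's x, y, z axes.
In Python, from workcell import state, vision, job gives the robot as it stands. The module is installed in compiled form; this text tells all that it offers.
- The arm moves only by the tool carry_out, never from a script. Its argument "moves" is a list of rows, each an object with "travel": the shift along the world's x, y, z in mm, a list of three; "twist": the turn about the world's z in degrees. In form: [{"travel": [x, y, z], "twist": twist}, ...]. A call has 1 to 20 rows; each row is the pose to reach, as a shift and turn from the pose commanded when the call began; what a row does not reach only later rows make up. A row lasts 1/12 s, in which the tool goes at most 41.7 mm and 7.16 degrees, less where a joint would pass 70% of its speed; a pose out of reach is approached as far as the arm can. A call with a gripper value outside its range is refused whole. "fingers" is the closure, from 0 (fully open) to 1 (shut), set as the call begins (left out, the last holds). The fingers move at their own pace and stop on an object; "force" is the grip in N (left out, the last holds). Time passes only in rows, so rows that repeat a pose let the fingers close. It gives the time, the measured TCP pose, the force, the opening and the grip force at its end, in the units of the state.
- state(): the state, without advancing time (a new reading comes with each control period).
- vision.snapshot(name): name is "side" or "top" or "wrist"; returns the picture (480x640x3 uint8, blue, green, red); there is no depth.
- vision.calibration(name): a dict with "fx", "fy", "cx", "cy" (pixels), "cam_to_world" (4x4, takes a point from camera to world coordinates); the wrist camera has in their place "T_tool_cam" (4x4, takes a point from camera to tool coordinates, whose origin is the TCP and whose axes are the flange's). Camera axes: x right, y up, looking along -z (the intrinsics and any distortion apply to the point x, -y, -z); pixel columns grow to the right and rows downward; lengths in m; the calibration is good to about 2 mm. A picture is of the moment at which its call begins: read the wrist's pose just before it. calibration takes no time and is no camera call.
- job.job_done(): hands the job in; it is judged then, once.
The state is a dict: "clock": time; "joint_positions": joint angles; "qd": joint speeds; "tau": joint torques, N m; "tcp_pos": TCP position; "ee_rot": TCP orientation; "ft_force": force on the tool from outside, world axes, zero at the start; "wrist_torque": the same for the moment, N m; "width": finger opening in m; "grip_force": force on a finger pad.
Only numpy, scipy, OpenCV 4.12 (cv2) and the standard library are available. Lean on these libraries where they do the work, as an engineer would, in place of code of your own. Each camera call takes 0.05 s, during which the arm holds its last target. There are 200 camera calls.

## Working session

There is one attempt and no reset: what is moved stays moved. The work goes in short steps, Python scripts to look and compute and a tool call to move; the robot and the scene stay as the last step left them, time stands still between calls to the robot, and variables do not carry over. Pictures are saved under pics/ and viewed, at most 10 in all, crops included, and the job is handed in when it is done.

Besides the shell and the picture viewer there is one more tool, called after ">>>" as name(argument=value, ...) on one line, values as JSON. carry_out: Moves the arm, as the interface text tells. Its arguments: {"type":"object","properties":{"moves":{"type":"array"},"fingers":{"type":"number"},"force":{"type":"number"}},"required":["moves"]}

```bash
mkdir -p pics
python3 - <<'E'
from workcell import state, vision, job
import cv2,numpy as np
np.set_printoptions(precision=4,suppress=True)
for n in("side","top"):
    cv2.imwrite(f"pics/{n}0.png",vision.snapshot(n)); print(n,vision.calibration(n))
print(vision.calibration("wrist"));print(state())
E
```

```text
side {'fx': 479.3496128759119, 'fy': 479.3496128759119, 'cx': 320.5719285098134, 'cy': 241.8511726985165, 'cam_to_world': array([[-0.9931,  0.0899, -0.0753,  0.4645],
       [-0.1164, -0.6779,  0.7258,  0.8873],
       [ 0.0141,  0.7296,  0.6837,  0.9271],
       [ 0.    ,  0.    ,  0.    ,  1.    ]])}
top {'fx': 537.6042841829903, 'fy': 537.6042841829903, 'cx': 321.1383399460787, 'cy': 241.9321317043966, 'cam_to_world': array([[-0.0075,  0.993 , -0.1181,  0.4075],
       [-0.9997, -0.0103, -0.0229,  0.0278],
       [-0.0239,  0.1179,  0.9927,  1.332 ],
       [ 0.    ,  0.    ,  0.    ,  1.    ]])}
{'fx': 415.6016943961053, 'fy': 415.6016943961053, 'cx': 314.3559626294442, 'cy': 235.96574640179415, 'T_tool_cam': array([[ 0.0016,  0.9645,  0.2641,  0.0658],
       [ 1.    , -0.0015, -0.0006, -0.0007],
       [-0.0001,  0.2641, -0.9645, -0.1419],
       [ 0.    ,  0.    ,  0.    ,  1.    ]])}
{'clock': 0.1, 'joint_positions': array([ 55.9498,  30.2728,  82.1487,   0.0008,  67.6891, -10.2285]), 'qd': array([ 0.0953, -0.0752, -0.1045,  0.0207, -0.1246, -0.0473]), 'tau': array([  0.0007, -44.3301, -17.8587,  -0.0002,   0.0039,   0.    ]), 'tcp_pos': array([0.2521, 0.5712, 0.2304]), 'ee_rot': array([[-0.9148,  0.4039, -0.0011],
       [ 0.4039,  0.9148, -0.0016],
       [ 0.0004, -0.0019, -1.    ]]), 'ft_force': array([-0.5032,  0.9189, -0.3784]), 'wrist_torque': array([-0.0133,  0.0449, -0.0387]), 'grip_force': 0.0, 'width': 0.08527887408349376}
```

View pics/top0.png

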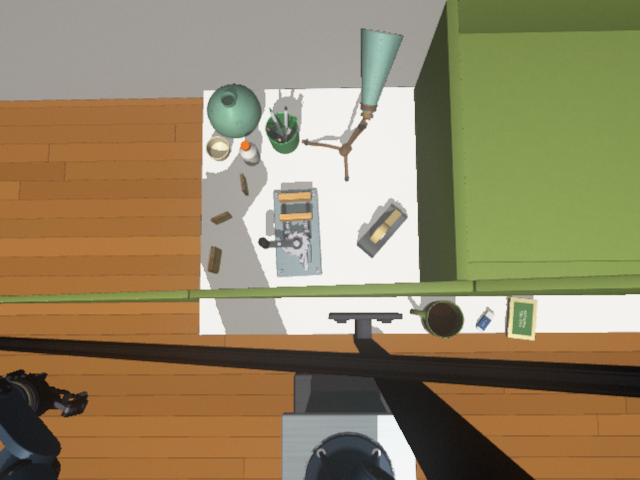

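View pics/side0.png

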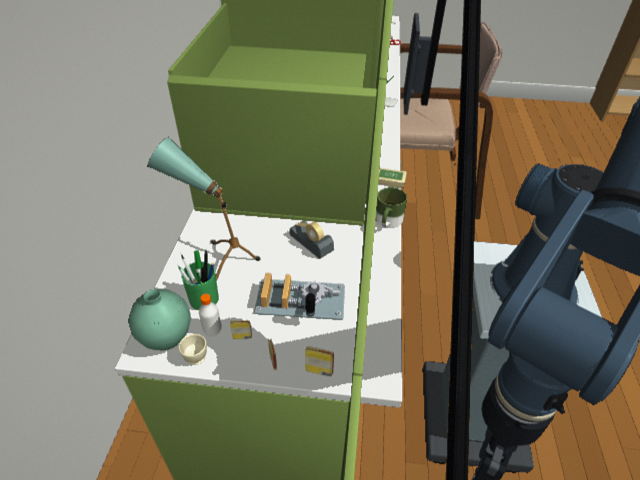

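The top view shows three standing books: A at (244,184), B at (221,217) and C at (215,259). In the side view they are at (241,329), (272,353) and (319,361). C looks largest, so I'll confirm it in an enlarged crop.

Run:
```python
import cv2
t=cv2.imread("pics/top0.png");s=cv2.imread("pics/side0.png")
cv2.imwrite("pics/ct.png",cv2.resize(t[168:288,195:335],None,fx=5,fy=5,interpolation=cv2.INTER_CUBIC))
cv2.imwrite("pics/cs.png",cv2.resize(s[260:385,215:360],None,fx=4.8,fy=4.8,interpolation=cv2.INTER_CUBIC))
```

```text
(no output)
```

View pics/ct.png

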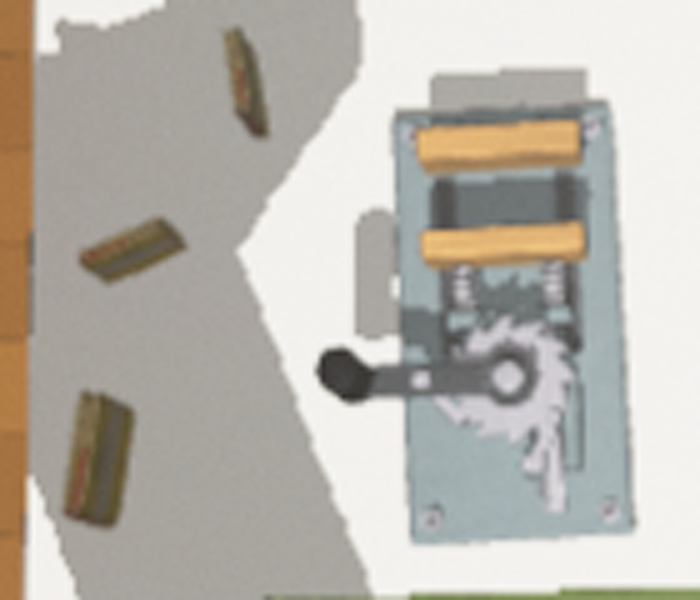

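View pics/cs.png

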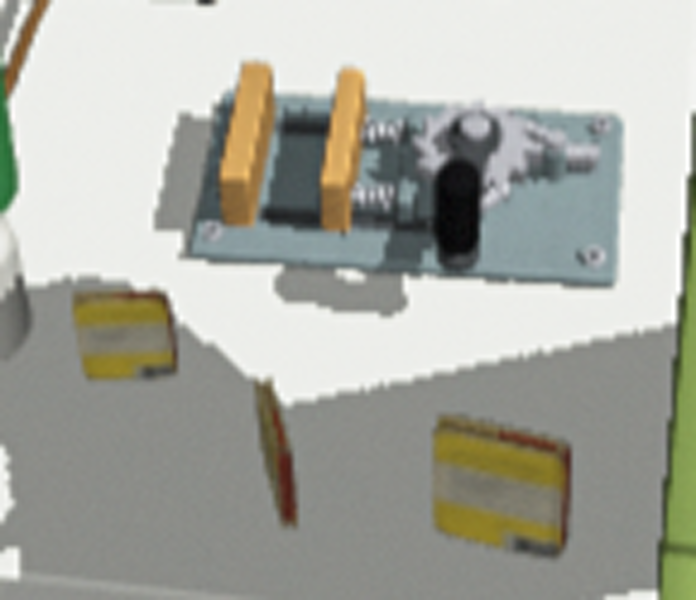

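```bash
cat > h.py <<'E'
import numpy as np
from scipy.optimize import least_squares
from workcell import state, vision, job
np.set_printoptions(precision=4,suppress=True)
def proj(n,P,T=None,c=None):
    c=c or vision.calibration(n); T=c["cam_to_world"] if T is None else T
    p=(np.asarray(P)-T[:3,3])@T[:3,:3]
    return np.c_[c["cx"]+c["fx"]*p[:,0]/-p[:,2], c["cy"]+c["fy"]*p[:,1]/p[:,2]]
def ray(n,uv,z,T=None,c=None):
    c=c or vision.calibration(n); T=c["cam_to_world"] if T is None else T
    d=np.array([(uv[0]-c["cx"])/c["fx"],-(uv[1]-c["cy"])/c["fy"],-1]); w=T[:3,:3]@d
    return T[:3,3]+w*(z-T[2,3])/w[2]
def wristT():
    s=state(); M=np.eye(4); M[:3,:3]=s["ee_rot"]; M[:3,3]=s["tcp_pos"]
    return M@vision.calibration("wrist")["T_tool_cam"]
def place(p,L):  # x,y,yaw
    c,s=np.cos(p[2]),np.sin(p[2]); L=np.asarray(L,float)
    return np.c_[p[0]+c*L[:,0]-s*L[:,1],p[1]+s*L[:,0]+c*L[:,1],L[:,2]]
def fit(p0,obs):  # obs: list (cam,localpts,pix)
    f=lambda p:np.concatenate([(proj(n,place(p,L))-np.array(q)).ravel() for n,L,q in obs])
    r=least_squares(f,p0,loss="soft_l1"); return r.x,f(r.x).reshape(-1,2)
E
python3 - <<'E'
from h import *
ct=lambda *a:[(u/5+195,v/5+168) for u,v in a]; cs=lambda *a:[(u/4.8+215,v/4.8+260) for u,v in a]
bed=[[.141,.056,.01],[.141,-.056,.01],[-.076,-.056,.01],[-.076,.056,.01]]
T=("top",bed,ct((393,112),(608,102),(635,530),(412,545))); S=("side",bed,cs((190,250),(225,92),(622,115),(613,275)))
p0=[.6,.1,0]
for o in([T],[S],[T,S]): x,r=fit(p0,o); print("press",x,np.degrees(x[2]),"\n",r.ravel())
for n,q in(("top",ct((342,372))[0]),("side",cs((458,172))[0])): print("grip top",ray(n,q,.105))
h=.0305;t=.005;H=.082
Lt=[[h,t,H],[-h,t,H],[-h,-t,0],[h,-t,H]]
T=("top",[[h,t,H],[-h,t,H],[-h,-t,0],[h,-t,0]],ct((84,393),(65,520),(118,527),(133,407)))
S=("side",[[h,t,H],[-h,t,H],[-h,t,0],[h,t,0],[h,-t,H],[-h,-t,H]],cs((434,428),(565,450),(562,557),(435,540),(441,415),(571,438)))
for o in([T],[S],[T,S]): x,r=fit([.55,.27,0],o); print("book",x,np.degrees(x[2]),"\n",r.ravel())
# fixed cheek and sprung cheek top corners
for a in((418,137),(580,122),(580,162),(422,170),(422,235),(584,226),(584,258),(425,265)): print(ray("top",ct(a)[0],.05))
E
```

```text
press [0.5577 0.1156 0.0497] 2.846865715435053 
 [-0.7171  0.2153  0.7981 -0.5186  0.3679  0.2897 -0.4232 -0.0471]
press [0.5582 0.1194 0.0479] 2.747057380456654 
 [-0.7995  0.2892 -0.7101 -0.9949  0.5696 -0.6808  0.9792  0.8115]
press [0.558  0.1169 0.0507] 2.9076662472347268 
 [-1.315   0.1496  0.1948 -0.6307 -0.1541  0.1653 -0.9398 -0.1232 -0.4354
 -0.3644 -0.4992 -1.5722  0.688  -1.4444  1.2393 -0.0564]
grip top [0.5538 0.1892 0.105 ]
grip top [0.5571 0.1931 0.105 ]
book [ 0.5188  0.3144 -0.1124] -6.43830350313098 
 [-0.8812 -0.7608 -0.4242 -0.3719  0.6345  0.7188  0.7155  0.4706]
book [ 0.5211  0.3177 -0.0656] -3.756666393937348 
 [-0.6014  0.8174  1.0854  1.0213  0.468   0.1305 -0.4984 -1.0122 -1.0804
 -0.4554  0.6126 -0.5244]
book [ 0.5203  0.3164 -0.086 ] -4.9282915890369345 
 [-2.0625 -1.3767 -0.9324 -0.9344  0.1675  0.0847 -0.3848 -0.2133 -0.1074
  0.0569  1.4395  0.7547  0.8037 -0.1316 -0.0311 -1.7603 -0.4959 -1.1884
  1.0608 -0.7703]
[0.675 0.16  0.05 ]
[0.6814 0.0811 0.05  ]
[0.6617 0.0812 0.05  ]
[0.6587 0.158  0.05  ]
[0.6267 0.1579 0.05  ]
[0.6302 0.0794 0.05  ]
[0.6145 0.0795 0.05  ]
[0.612  0.1565 0.05  ]
```

The fits agree. The press origin is at about (0.558, 0.117), yaw +2.9°. Book C matches the full 61x10x82 box at (0.520, 0.316), yaw about −5°, and A and B are clearly smaller in the crops. So C, with its red spine towards −x, is the one meant. I'll move above it.

>>> carry_out(moves=[{"travel": [35, -33, 0], "twist": 5}, {"travel": [70, -66, 0], "twist": 10}, {"travel": [98, -94, 0], "twist": 15}, {"travel": [126, -120, 0], "twist": 19}, {"travel": [154, -147, 0], "twist": 19}, {"travel": [182, -174, 0], "twist": 19}, {"travel": [210, -201, 0], "twist": 19}, {"travel": [240, -229, 0], "twist": 19}, {"travel": [260, -248, 0], "twist": 19}, {"travel": [268, -256, -20], "twist": 19}, {"travel": [268, -256, -50], "twist": 19}, {"travel": [268, -256, -70], "twist": 19}, {"travel": [268, -256, -70], "twist": 19}, {"travel": [268, -256, -70], "twist": 19}], fingers=0, force=30)

```text
clock: 1.27
tcp_pos: [0.5195, 0.3153, 0.16]
ee_rot: [[-0.996, 0.084, -0.003], [0.084, 0.996, -0.001], [0.003, -0.002, -1.0]]
ft_force: [-0.1, -0.8, 0.8]
width: 0.0855
grip_force: 0.0
```

Run:
```python
from h import *
import cv2
T=wristT(); print(state()["tcp_pos"],state()["ee_rot"][:,1],state()["joint_positions"])
cv2.imwrite("pics/w1.png",vision.snapshot("wrist"))
h=.0305;t=.005
L=[[a*h,b*t,z] for z in(.082,0) for a in(1,-1) for b in(1,-1)]
print(proj("wrist",place([.5203,.3164,-.086],L),T))
```

```text
[0.5195 0.3153 0.16  ] [ 0.0843  0.9964 -0.0016] [ 20.7261  33.913   88.3213   0.0015  57.9757 -64.4381]
[[326.6858 298.934 ]
 [309.2097 298.8722]
 [327.9291 193.1568]
 [309.1993 193.0938]
 [323.7716 255.1516]
 [310.6599 255.1062]
 [324.5339 174.8729]
 [310.7289 174.8269]]
```

View pics/w1.png

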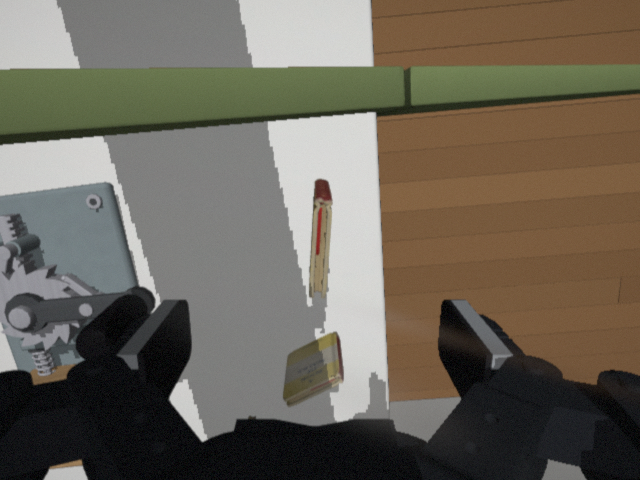

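The book's top edge runs from (323,197) to (318,293), with its centre at (320,247). The predicted centre was (318,246), so its position is confirmed. It is about 2° more negative in yaw than I had it. Next I descend and close.

>>> carry_out(moves=[{"travel": [1, 0, -25], "twist": -2}, {"travel": [1, 1, -50], "twist": -2}, {"travel": [1, 1, -75], "twist": -2}, {"travel": [1, 1, -95], "twist": -2}, {"travel": [1, 1, -108], "twist": -2}, {"travel": [1, 1, -112], "twist": -2}, {"travel": [1, 1, -112], "twist": -2}])

```text
clock: 1.9
tcp_pos: [0.5216, 0.3171, 0.0495]
ee_rot: [[-0.993, 0.118, 0.0], [0.118, 0.993, 0.0], [-0.0, 0.0, -1.0]]
ft_force: [0.7, -0.1, -0.1]
width: 0.085
grip_force: 0.0
```

>>> carry_out(moves=[{"travel": [0, 0, 0], "twist": 0}, {"travel": [0, 0, 0], "twist": 0}, {"travel": [0, 0, 0], "twist": 0}, {"travel": [0, 0, 0], "twist": 0}, {"travel": [0, 0, 0], "twist": 0}, {"travel": [0, 0, 0], "twist": 0}, {"travel": [0, 0, 0], "twist": 0}, {"travel": [0, 0, 0], "twist": 0}, {"travel": [0, 0, 0], "twist": 0}, {"travel": [0, 0, 0], "twist": 0}], fingers=1, force=30)

```text
clock: 2.73
tcp_pos: [0.5216, 0.3167, 0.0497]
ee_rot: [[-0.993, 0.119, 0.0], [0.119, 0.993, 0.0], [-0.0, 0.0, -1.0]]
ft_force: [-1.5, -1.0, 4.4]
width: 0.0098
grip_force: 35.2
```

>>> carry_out(moves=[{"travel": [0, 0, 30], "twist": 0}, {"travel": [0, 0, 65], "twist": 0}, {"travel": [0, 0, 100], "twist": -5}, {"travel": [10, -15, 120], "twist": -12}, {"travel": [26, -39, 125], "twist": -19}, {"travel": [42, -63, 125], "twist": -26}, {"travel": [58, -87, 125], "twist": -33}, {"travel": [74, -111, 125], "twist": -40}, {"travel": [90, -135, 125], "twist": -47}, {"travel": [106, -159, 125], "twist": -54}, {"travel": [118, -177, 125], "twist": -61}, {"travel": [128, -192, 125], "twist": -68}, {"travel": [130, -195, 125], "twist": -75}, {"travel": [130, -195, 110], "twist": -80}, {"travel": [130, -195, 85], "twist": -80}, {"travel": [130, -195, 65], "twist": -80}, {"travel": [130, -195, 60], "twist": -80}, {"travel": [130, -195, 60], "twist": -80}, {"travel": [130, -195, 60], "twist": -80}])

```text
clock: 4.32
tcp_pos: [0.6515, 0.1219, 0.1092]
ee_rot: [[-0.055, 0.998, -0.0], [0.998, 0.055, 0.0], [0.0, -0.0, -1.0]]
ft_force: [0.2, -1.2, -1.3]
width: 0.0099
grip_force: 34.3
```

Run:
```python
from h import *
import cv2
s=state();print(s["clock"],s["tcp_pos"],s["joint_positions"],s["width"],s["grip_force"])
a=vision.snapshot("side");b=vision.snapshot("top")
a=cv2.resize(a[230:350,230:360],None,fx=4,fy=4,interpolation=cv2.INTER_CUBIC)
b=cv2.resize(b[175:295,255:325],None,fx=4,fy=4,interpolation=cv2.INTER_CUBIC)
cv2.imwrite("pics/hover.png",np.hstack([a,b]))
```

```text
4.3167 [0.6515 0.1219 0.1092] [ 0.9525 41.3179 81.8783  0.007  56.8247 -2.2327] 0.009898589417828138 34.31002736091614
```

View pics/hover.png

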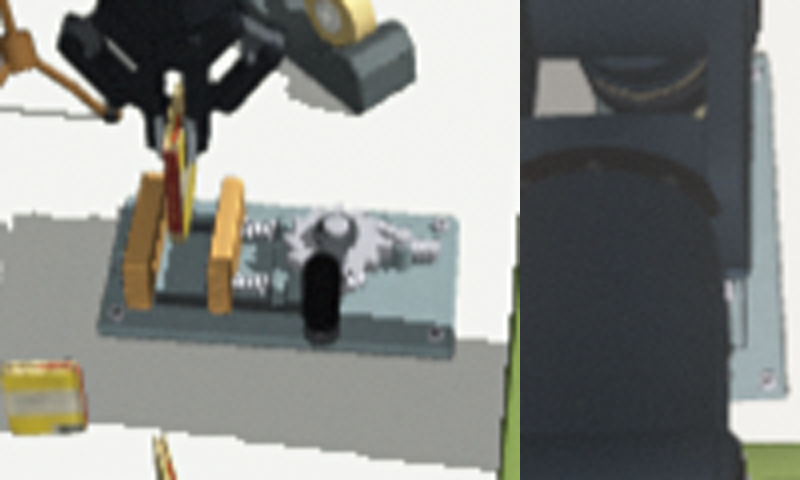

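Run:
```python
from h import *
R=np.array([[np.cos(.0497),-np.sin(.0497)],[np.sin(.0497),np.cos(.0497)]])
for n,a,z in(("book foot",(178,237),.0597),("fixed top -x edge near",(153,250),.05),("fixed top far",(164,180),.05),("sprung top +x near",(210,248),.05),("sprung +x far",(222,178),.05),("sprung +x foot near",(210,307),.01),("fixed -x foot near",(152,307),.01)):
    w=ray("side",(a[0]/4+230,a[1]/4+230),z); print(n,w,(w[:2]-[.558,.117])@R)
print(proj("side",place([.6515,.1219,.0497+np.pi/2],[[.0305,-.005,.0597],[.0305,.005,.0597]])))
```

```text
book foot [0.65   0.1455 0.0597] [0.0933 0.0239]
fixed top -x edge near [0.665  0.1493 0.05  ] [0.1085 0.027 ]
fixed top far [0.6694 0.0922 0.05  ] [ 0.11   -0.0303]
sprung top +x near [0.6314 0.1434 0.05  ] [0.0746 0.0227]
sprung +x far [0.634  0.0859 0.05  ] [ 0.0743 -0.0349]
sprung +x foot near [0.6308 0.1561 0.01  ] [0.0746 0.0355]
fixed -x foot near [0.6658 0.1607 0.01  ] [0.1099 0.0382]
[[271.8821 291.2791]
 [276.0593 291.5318]]
```

The side view shows the book's foot at crop (178,237), press x about 93. It hangs between the sprung face at x about 74.5 and the fixed face at x 109. I'll lower it and let go.

>>> carry_out(moves=[{"travel": [0, 0, -15], "twist": 0}, {"travel": [0, 0, -30], "twist": 0}, {"travel": [0, 0, -40], "twist": 0}, {"travel": [0, 0, -46], "twist": 0}, {"travel": [0, 0, -49], "twist": 0}, {"travel": [0, 0, -49], "twist": 0}, {"travel": [0, 0, -49], "twist": 0}, {"travel": [0, 0, -49], "twist": 0}])

```text
clock: 5.08
tcp_pos: [0.652, 0.1218, 0.0611]
ee_rot: [[-0.055, 0.998, 0.001], [0.998, 0.055, 0.0], [-0.0, 0.001, -1.0]]
ft_force: [-1.0, 0.1, -0.7]
width: 0.0095
grip_force: 34.4
```

>>> carry_out(moves=[{"travel": [0, 0, -1], "twist": 0}, {"travel": [0, 0, -1], "twist": 0}, {"travel": [0, 0, -1], "twist": 0}])

```text
clock: 5.33
tcp_pos: [0.6517, 0.1217, 0.0597]
ee_rot: [[-0.055, 0.998, 0.001], [0.998, 0.055, 0.0], [-0.0, 0.001, -1.0]]
ft_force: [0.1, 0.4, -0.2]
width: 0.0094
grip_force: 34.5
```

>>> carry_out(moves=[{"travel": [0, 0, 0], "twist": 0}, {"travel": [0, 0, 0], "twist": 0}, {"travel": [0, 0, 0], "twist": 0}, {"travel": [0, 0, 0], "twist": 0}, {"travel": [0, 0, 0], "twist": 0}, {"travel": [0, 0, 0], "twist": 0}, {"travel": [0, 0, 0], "twist": 0}, {"travel": [0, 0, 0], "twist": 0}, {"travel": [0, 0, 0], "twist": 0}, {"travel": [0, 0, 0], "twist": 0}], fingers=0.5)

```text
clock: 6.17
tcp_pos: [0.6514, 0.1218, 0.0593]
ee_rot: [[-0.055, 0.998, 0.0], [0.998, 0.055, -0.0], [-0.0, 0.0, -1.0]]
ft_force: [-0.7, 0.1, 0.6]
width: 0.0426
grip_force: 0.0
```

>>> carry_out(moves=[{"travel": [0, 0, 25], "twist": 0}, {"travel": [0, 0, 60], "twist": 0}, {"travel": [0, 0, 95], "twist": 0}, {"travel": [-10, 7, 110], "twist": 0}, {"travel": [-35, 25, 110], "twist": 0}, {"travel": [-60, 43, 110], "twist": 0}, {"travel": [-85, 61, 110], "twist": 0}, {"travel": [-96, 69, 110], "twist": 0}, {"travel": [-96, 69, 110], "twist": 0}, {"travel": [-96, 69, 110], "twist": 0}])

```text
clock: 7.0
tcp_pos: [0.556, 0.191, 0.1696]
ee_rot: [[-0.057, 0.998, 0.002], [0.998, 0.057, -0.0], [-0.0, 0.002, -1.0]]
ft_force: [-0.1, 0.6, -1.4]
width: 0.0428
grip_force: 0.0
```

Run:
```python
from h import *
import cv2
s=state();print(s["clock"],s["tcp_pos"],s["joint_positions"])
T=wristT();w=vision.snapshot("wrist");a=vision.snapshot("side")
a=cv2.resize(a[230:350,230:360],None,fx=3,fy=3,interpolation=cv2.INTER_CUBIC)
w=cv2.resize(w,(400,300));o=np.zeros((360,790,3),np.uint8);o[:,:390]=a;o[:300,390:]=w
cv2.imwrite("pics/lev.png",o)
np.save("T.npy",T)
print(proj("wrist",[[.5555,.191,.105],[.558,.117,.05]],T))
```

```text
7.0 [0.556  0.191  0.1696] [ 8.0877 31.7361 91.0346 -0.0391 57.1388  4.8509]
[[311.9012 252.8034]
 [309.7362 330.304 ]]
```

View pics/lev.png

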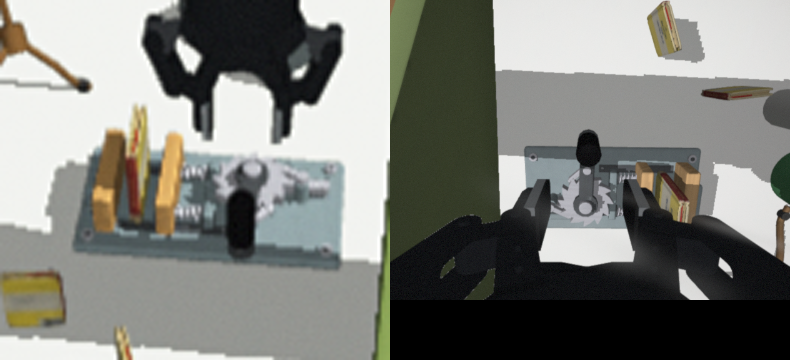

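The book stands upright between the cheeks (crop (135,160)). The lever grip is within about 3 mm of the tool's axis and stands near mid-stroke. I'll lower the open fingers round it and close them to a loose cage.

>>> carry_out(moves=[{"travel": [1, 1, -25], "twist": 0}, {"travel": [1, 1, -55], "twist": 0}, {"travel": [1, 1, -85], "twist": 0}, {"travel": [1, 1, -102], "twist": 0}, {"travel": [1, 1, -107], "twist": 0}, {"travel": [1, 1, -107], "twist": 0}])

```text
clock: 7.6
tcp_pos: [0.5568, 0.1907, 0.0605]
ee_rot: [[-0.054, 0.999, -0.002], [0.999, 0.054, -0.001], [-0.0, -0.002, -1.0]]
ft_force: [0.8, 0.1, 0.1]
width: 0.0425
grip_force: 0.0
```

>>> carry_out(moves=[{"travel": [0, 0, 0], "twist": 0}, {"travel": [0, 0, 0], "twist": 0}, {"travel": [0, 0, 0], "twist": 0}, {"travel": [0, 0, 0], "twist": 0}, {"travel": [0, 0, 0], "twist": 0}], fingers=0.7, force=60)

```text
clock: 8.02
tcp_pos: [0.557, 0.1919, 0.0633]
ee_rot: [[-0.056, 0.998, 0.002], [0.998, 0.056, 0.0], [0.0, 0.002, -1.0]]
ft_force: [0.3, 0.3, -0.1]
width: 0.026
grip_force: 0.0
```

>>> carry_out(moves=[{"travel": [6, 0, 0], "twist": 0}, {"travel": [13, -1, 0], "twist": 0}, {"travel": [20, -3, 0], "twist": 0}, {"travel": [26, -5, 0], "twist": 0}, {"travel": [29.5, -6, 0], "twist": 0}, {"travel": [29.5, -6, 0], "twist": 0}, {"travel": [29.5, -6, 0], "twist": 0}])

```text
clock: 8.6
tcp_pos: [0.5864, 0.1854, 0.0622]
ee_rot: [[-0.055, 0.998, 0.0], [0.998, 0.055, -0.0], [-0.0, 0.0, -1.0]]
ft_force: [-0.4, 0.3, -0.5]
width: 0.0258
grip_force: 0.0
```

```bash
cat > f.py <<'E'
from h import *
F=[];P=[]
for i in range(8):
    vision.snapshot("top"); s=state(); F.append(s["ft_force"]);P.append(s["tcp_pos"])
F=np.array(F);m=F.mean(0);p=np.mean(P,0)
d=p[:2]-[.558,.117];c,sn=np.cos(.0497),np.sin(.0497);q=np.array([c*d[0]+sn*d[1],-sn*d[0]+c*d[1]])
a=np.arctan2(q[0],q[1]); tw=np.array([np.cos(a-.0497),-np.sin(a-.0497)])
print("t",s["clock"],"F",m,"sd",F.std(0),"tcp",p,"press",q,"lever~",.475-a,"arc",m[:2]@tw,"w",s["width"])
E
python3 f.py
```

```text
t 9.0 F [ 0.2209 -0.3002 -0.3214] sd [0.5213 0.5132 0.502 ] tcp [0.5857 0.1857 0.0623] press [0.0311 0.0673] lever~ 0.041567535532141486 arc 0.317263058283656 w 0.02558039242613203
```

Now the pull stroke, from the far end to about 0.85 rad.

>>> carry_out(moves=[{"travel": [-6, 3, 0], "twist": 0}, {"travel": [-14, 5, 0], "twist": 0}, {"travel": [-22, 6, 0], "twist": 0}, {"travel": [-30, 6.5, 0], "twist": 0}, {"travel": [-38, 6, 0], "twist": 0}, {"travel": [-46, 5, 0], "twist": 0}, {"travel": [-54, 3, 0], "twist": 0}, {"travel": [-59, 1, 0], "twist": 0}, {"travel": [-61.5, 0, 0], "twist": 0}, {"travel": [-61.5, 0, 0], "twist": 0}, {"travel": [-61.5, 0, 0], "twist": 0}])

```text
clock: 9.92
tcp_pos: [0.5248, 0.1858, 0.0627]
ee_rot: [[-0.056, 0.998, 0.001], [0.998, 0.056, 0.0], [0.0, 0.001, -1.0]]
ft_force: [3.1, 1.5, 1.7]
width: 0.0258
grip_force: 1.5
```

```bash
python3 f.py
```

```text
t 10.3167 F [3.135  0.9396 2.5099] sd [0.5809 0.3097 0.425 ] tcp [0.5249 0.1857 0.0625] press [-0.0297  0.0702] lever~ 0.8749555624640191 arc 3.231791741626441 w 0.025524906596381663
```

>>> carry_out(moves=[{"travel": [8, 3, 0], "twist": 0}, {"travel": [17, 5.5, 0], "twist": 0}, {"travel": [27, 6.5, 0], "twist": 0}, {"travel": [37, 6.5, 0], "twist": 0}, {"travel": [47, 5, 0], "twist": 0}, {"travel": [56, 2, 0], "twist": 0}, {"travel": [61.5, 0, 0], "twist": 0}, {"travel": [61.5, 0, 0], "twist": 0}, {"travel": [55, 3, 0], "twist": 0}, {"travel": [46, 5.5, 0], "twist": 0}, {"travel": [37, 6.5, 0], "twist": 0}, {"travel": [28, 6.5, 0], "twist": 0}, {"travel": [19, 6, 0], "twist": 0}, {"travel": [11, 4, 0], "twist": 0}, {"travel": [4, 1.5, 0], "twist": 0}, {"travel": [0, 0, 0], "twist": 0}, {"travel": [0, 0, 0], "twist": 0}, {"travel": [0, 0, 0], "twist": 0}])

```text
clock: 11.82
tcp_pos: [0.5242, 0.186, 0.0629]
ee_rot: [[-0.056, 0.998, 0.001], [0.998, 0.056, 0.0], [-0.0, 0.001, -1.0]]
ft_force: [2.5, 1.5, 1.5]
width: 0.0255
grip_force: 1.1
```

```bash
python3 f.py
python3 - <<'E'
from h import *
import cv2
a=vision.snapshot("side");cv2.imwrite("pics/c2.png",cv2.resize(a[245:330,240:360],None,fx=5,fy=5,interpolation=cv2.INTER_CUBIC))
E
```

```text
t 12.2167 F [2.0861 0.5906 1.5956] sd [0.3438 0.2686 0.3958] tcp [0.5244 0.1857 0.0624] press [-0.0302  0.0703] lever~ 0.8804052137601343 arc 2.133346796448538 w 0.025744465728042013
```

View pics/c2.png

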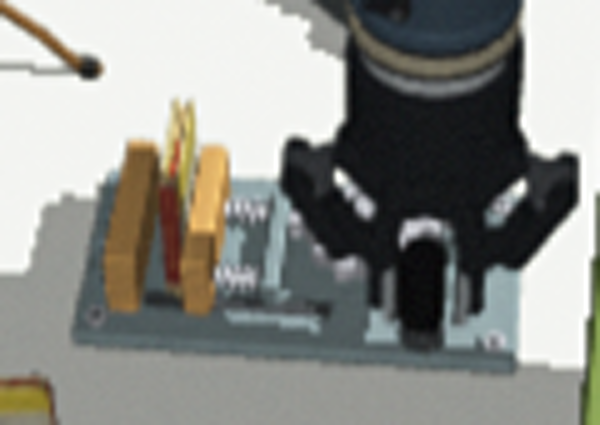

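The cheek has advanced about 12 mm in two cycles and the book still stands straight, so the notches are working. I'll continue cycle by cycle.

>>> carry_out(moves=[{"travel": [8, 3, 0], "twist": 0}, {"travel": [17, 5.5, 0], "twist": 0}, {"travel": [27, 6.5, 0], "twist": 0}, {"travel": [37, 6.5, 0], "twist": 0}, {"travel": [47, 5, 0], "twist": 0}, {"travel": [56, 2, 0], "twist": 0}, {"travel": [61.5, 0, 0], "twist": 0}, {"travel": [61.5, 0, 0], "twist": 0}, {"travel": [55, 3, 0], "twist": 0}, {"travel": [46, 5.5, 0], "twist": 0}, {"travel": [37, 6.5, 0], "twist": 0}, {"travel": [28, 6.5, 0], "twist": 0}, {"travel": [19, 6, 0], "twist": 0}, {"travel": [11, 4, 0], "twist": 0}, {"travel": [4, 1.5, 0], "twist": 0}, {"travel": [0, 0, 0], "twist": 0}, {"travel": [0, 0, 0], "twist": 0}, {"travel": [0, 0, 0], "twist": 0}])

```text
clock: 13.77
tcp_pos: [0.5243, 0.186, 0.0629]
ee_rot: [[-0.056, 0.998, 0.001], [0.998, 0.056, 0.0], [0.0, 0.001, -1.0]]
ft_force: [2.0, 1.3, 1.0]
width: 0.0254
grip_force: 1.2
```

```bash
python3 f.py
```

```text
t 14.1667 F [2.6116 0.8736 1.7217] sd [0.672  0.5669 0.4702] tcp [0.5244 0.1857 0.0624] press [-0.0301  0.0703] lever~ 0.8797187592692297 arc 2.7300003566522175 w 0.02554793860603356
```

>>> carry_out(moves=[{"travel": [8, 3, 0], "twist": 0}, {"travel": [17, 5.5, 0], "twist": 0}, {"travel": [27, 6.5, 0], "twist": 0}, {"travel": [37, 6.5, 0], "twist": 0}, {"travel": [47, 5, 0], "twist": 0}, {"travel": [56, 2, 0], "twist": 0}, {"travel": [61.5, 0, 0], "twist": 0}, {"travel": [61.5, 0, 0], "twist": 0}, {"travel": [55, 3, 0], "twist": 0}, {"travel": [46, 5.5, 0], "twist": 0}, {"travel": [37, 6.5, 0], "twist": 0}, {"travel": [28, 6.5, 0], "twist": 0}, {"travel": [19, 6, 0], "twist": 0}, {"travel": [11, 4, 0], "twist": 0}, {"travel": [4, 1.5, 0], "twist": 0}, {"travel": [0, 0, 0], "twist": 0}, {"travel": [0, 0, 0], "twist": 0}, {"travel": [0, 0, 0], "twist": 0}])

```text
clock: 15.67
tcp_pos: [0.5246, 0.1861, 0.063]
ee_rot: [[-0.056, 0.998, 0.002], [0.998, 0.056, 0.0], [0.0, 0.002, -1.0]]
ft_force: [3.3, 1.6, 1.9]
width: 0.0257
grip_force: 1.4
```

```bash
python3 f.py
```

```text
t 16.0667 F [2.6399 1.1752 2.0092] sd [0.5234 0.5918 0.3612] tcp [0.5247 0.1858 0.0626] press [-0.0299  0.0704] lever~ 0.8764969807744216 arc 2.888154300781483 w 0.02576171707501831
```

>>> carry_out(moves=[{"travel": [8, 3, 0], "twist": 0}, {"travel": [17, 5.5, 0], "twist": 0}, {"travel": [27, 6.5, 0], "twist": 0}, {"travel": [37, 6.5, 0], "twist": 0}, {"travel": [47, 5, 0], "twist": 0}, {"travel": [56, 2, 0], "twist": 0}, {"travel": [61.5, 0, 0], "twist": 0}, {"travel": [61.5, 0, 0], "twist": 0}, {"travel": [55, 3, 0], "twist": 0}, {"travel": [46, 5.5, 0], "twist": 0}, {"travel": [37, 6.5, 0], "twist": 0}, {"travel": [28, 6.5, 0], "twist": 0}, {"travel": [19, 6, 0], "twist": 0}, {"travel": [11, 4, 0], "twist": 0}, {"travel": [4, 1.5, 0], "twist": 0}, {"travel": [0, 0, 0], "twist": 0}, {"travel": [0, 0, 0], "twist": 0}, {"travel": [0, 0, 0], "twist": 0}])

```text
clock: 17.57
tcp_pos: [0.5266, 0.1871, 0.0636]
ee_rot: [[-0.056, 0.998, 0.008], [0.998, 0.056, 0.002], [0.002, 0.008, -1.0]]
ft_force: [4.6, 3.1, 0.6]
width: 0.0254
grip_force: 2.7
```

```bash
python3 f.py
```

```text
t 17.9667 F [5.4601 3.6885 0.6215] sd [0.3757 0.5991 0.4287] tcp [0.5267 0.1871 0.0636] press [-0.0278  0.0716] lever~ 0.8453127420998818 arc 6.48961387514426 w 0.02569590594046105
```

>>> carry_out(moves=[{"travel": [8, 3, 0], "twist": 0}, {"travel": [17, 5.5, 0], "twist": 0}, {"travel": [27, 6.5, 0], "twist": 0}, {"travel": [37, 6.5, 0], "twist": 0}, {"travel": [47, 5, 0], "twist": 0}, {"travel": [56, 2, 0], "twist": 0}, {"travel": [61.5, 0, 0], "twist": 0}, {"travel": [61.5, 0, 0], "twist": 0}, {"travel": [55, 3, 0], "twist": 0}, {"travel": [46, 5.5, 0], "twist": 0}, {"travel": [37, 6.5, 0], "twist": 0}, {"travel": [28, 6.5, 0], "twist": 0}, {"travel": [19, 6, 0], "twist": 0}, {"travel": [11, 4, 0], "twist": 0}, {"travel": [4, 1.5, 0], "twist": 0}, {"travel": [0, 0, 0], "twist": 0}, {"travel": [-2, 0, 0], "twist": 0}, {"travel": [-2, 0, 0], "twist": 0}, {"travel": [-2, 0, 0], "twist": 0}])

```text
clock: 19.55
tcp_pos: [0.5276, 0.1874, 0.064]
ee_rot: [[-0.056, 0.998, 0.014], [0.998, 0.055, 0.003], [0.002, 0.014, -1.0]]
ft_force: [9.0, 3.7, -1.1]
width: 0.0258
grip_force: 4.6
```

```bash
python3 f.py
```

```text
t 19.95 F [ 8.75    4.3467 -0.8283] sd [0.2245 0.4619 0.4897] tcp [0.5276 0.1874 0.064 ] press [-0.0268  0.0719] lever~ 0.8325604052875669 arc 9.756008577843126 w 0.02538907600436851
```

The lever now pulls about 7 N stiffer than the free strokes (9.8 N against 2.7 N), which is inside the firm band of 5 to 9. To be sure the notch catches, I'll finish the stroke by 3 mm, then back off and leave.

>>> carry_out(moves=[{"travel": [-2, -0.5, 0], "twist": 0}, {"travel": [-3, -1, 0], "twist": 0}, {"travel": [-3, -1, 0], "twist": 0}, {"travel": [-3, -1, 0], "twist": 0}])

```text
clock: 20.28
tcp_pos: [0.5253, 0.1867, 0.0641]
ee_rot: [[-0.055, 0.998, 0.015], [0.998, 0.055, 0.003], [0.003, 0.015, -1.0]]
ft_force: [10.2, 5.0, -1.4]
width: 0.0256
grip_force: 5.1
```

```bash
python3 f.py
```

```text
t 20.6833 F [10.1611  5.1309 -1.5153] sd [0.5067 0.3899 0.5076] tcp [0.5252 0.1867 0.0641] press [-0.0293  0.0713] lever~ 0.8644836122943538 arc 11.378456938406632 w 0.02580389654164083
```

>>> carry_out(moves=[{"travel": [0, 0, 0], "twist": 0}, {"travel": [1, 0, 0], "twist": 0}, {"travel": [1, 0, 0], "twist": 0}, {"travel": [1, 0, 0], "twist": 0}, {"travel": [1, 0, 0], "twist": 0}, {"travel": [1, 0, 0], "twist": 0}, {"travel": [1, 0, 0], "twist": 0}], fingers=0.5)

```text
clock: 21.27
tcp_pos: [0.5202, 0.1847, 0.0623]
ee_rot: [[-0.055, 0.998, -0.0], [0.998, 0.055, -0.0], [-0.0, -0.0, -1.0]]
ft_force: [1.9, 0.5, 0.1]
width: 0.0427
grip_force: 1.0
```

>>> carry_out(moves=[{"travel": [0, 0, 20], "twist": 0}, {"travel": [0, 0, 45], "twist": 0}, {"travel": [0, 0, 75], "twist": 0}, {"travel": [0, 0, 105], "twist": 0}, {"travel": [0, 15, 120], "twist": 0}, {"travel": [0, 40, 130], "twist": 0}, {"travel": [0, 70, 130], "twist": 0}, {"travel": [0, 100, 130], "twist": 0}, {"travel": [0, 100, 130], "twist": 0}])

```text
clock: 22.02
tcp_pos: [0.5187, 0.2885, 0.192]
ee_rot: [[-0.059, 0.998, -0.002], [0.998, 0.059, 0.001], [0.001, -0.002, -1.0]]
ft_force: [0.1, -0.2, 0.8]
width: 0.043
grip_force: 0.0
```

Run:
```python
from h import *
import cv2
s=state();print(s["clock"],s["tcp_pos"],s["ft_force"])
a=vision.snapshot("side");b=vision.snapshot("top")
a=cv2.resize(a[225:345,235:355],None,fx=4,fy=4,interpolation=cv2.INTER_CUBIC)
b=cv2.resize(b[175:295,255:334],None,fx=4,fy=4,interpolation=cv2.INTER_CUBIC)
cv2.imwrite("pics/end.png",np.hstack([a,b]))
```

```text
22.0167 [0.5187 0.2885 0.192 ] [ 0.1294 -0.1961  0.8099]
```

View pics/end.png

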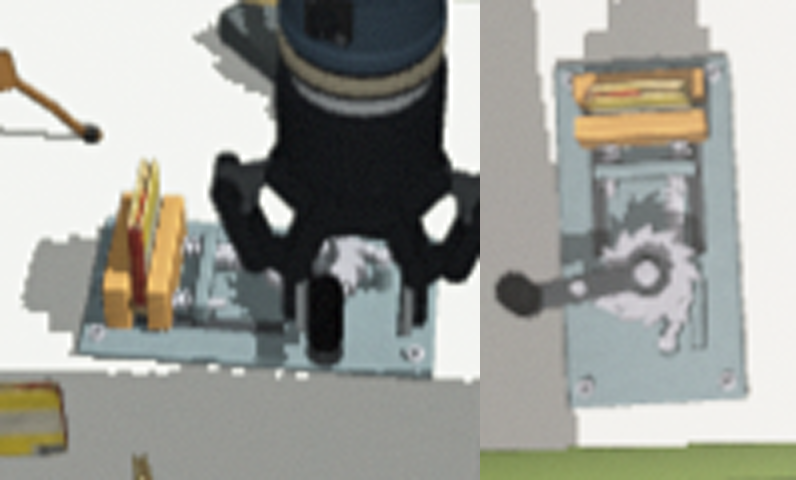

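Run:
```python
from h import *
import cv2
p=[.558,.117,.0497]
xs=np.arange(.02,.135,.0005); ys=np.linspace(-.03,.03,25)
for n in("top","side"):
    A=cv2.imread(f"pics/{n}0.png"); B=vision.snapshot(n); cv2.imwrite(f"pics/{n}E.png",B)
    pr=[]
    for I in(A,B):
        uv=proj(n,place(p,[[x,y,.05] for x in xs for y in (ys if n=="top" else ys)])).astype(np.float32)
        m=cv2.remap(I.astype(np.float32),uv[:,0].reshape(len(xs),-1),uv[:,1].reshape(len(xs),-1),cv2.INTER_LINEAR)
        pr.append(((m[...,2]-m[...,0]).mean(1),m.mean((1,2))))
    for k,(o,g) in enumerate(pr):
        print(n,k,"R-B",[f"{x*1e3:.0f}:{v:.0f}/{w:.0f}" for x,v,w in zip(xs[::4],o[::4],g[::4])])
        c=np.where(np.diff((o>55).astype(int))!=0)[0]; print("cross",[round(1e3*(xs[i]+.0005*(55-o[i])/(o[i+1]-o[i])),1) for i in c])
g=ray("top",(264.5,248.75),.105);d=g[:2]-[.558,.117]
print("lever now",.475-(np.arctan2(d[0],d[1])+.0497),g)
```

```text
top 0 R-B ['20:-1/156', '22:-1/151', '24:-3/145', '26:-6/144', '28:-9/144', '30:-9/138', '32:-8/126', '34:-4/118', '36:-3/119', '38:-3/126', '40:-3/128', '42:-3/134', '44:-4/137', '46:-6/144', '48:-7/150', '50:-7/146', '52:-1/150', '54:21/144', '56:54/133', '58:76/135', '60:97/159', '62:106/179', '64:108/180', '66:108/177', '68:107/175', '70:105/174', '72:89/158', '74:38/124', '76:1/107', '78:-4/108', '80:-3/108', '82:-3/108', '84:-4/108', '86:-4/108', '88:-4/108', '90:-4/108', '92:-4/108', '94:-4/109', '96:-6/124', '98:-7/145', '100:5/154', '102:36/143', '104:67/130', '106:72/128', '108:85/144', '110:99/164', '112:106/176', '114:107/174', '116:107/174', '118:107/174', '120:106/174', '122:95/163', '124:59/140', '126:9/114', '128:-4/113', '130:-1/123', '132:4/143', '134:7/162']
cross [np.float64(56.1), np.float64(73.4), np.float64(103.1), np.float64(124.1)]
top 1 R-B ['20:-2/155', '22:-2/154', '24:-2/145', '26:-3/130', '28:-3/120', '30:-5/117', '32:-5/117', '34:-5/120', '36:-6/126', '38:-7/135', '40:-7/141', '42:-7/142', '44:-8/146', '46:-8/151', '48:-8/153', '50:-8/159', '52:-8/161',
[... 1743 characters left out ...]
1', '54:-9/103', '56:-11/112', '58:-12/124', '60:-12/134', '62:-14/147', '64:-16/173', '66:-16/180', '68:-16/177', '70:-13/157', '72:-9/146', '74:-10/152', '76:-10/151', '78:-9/159', '80:1/161', '82:36/164', '84:72/151', '86:100/149', '88:119/172', '90:122/176', '92:121/171', '94:120/169', '96:121/168', '98:113/163', '100:74/141', '102:45/139', '104:65/128', '106:88/111', '108:87/104', '110:76/99', '112:75/88', '114:78/100', '116:77/116', '118:73/115', '120:73/99', '122:75/97', '124:68/104', '126:35/114', '128:-4/127', '130:-11/132', '132:-7/139', '134:-0/164']
cross [np.float64(83.0), np.float64(100.9), np.float64(103.3), np.float64(125.0)]
lever now 0.691725488058528 [0.539  0.1866 0.105 ]
```

>>> carry_out(moves=[{"travel": [0, 0, 40], "twist": 0}, {"travel": [0, 0, 80], "twist": 0}, {"travel": [0, 0, 110], "twist": 0}, {"travel": [0, 0, 120], "twist": 0}, {"travel": [0, 0, 120], "twist": 0}])

```text
clock: 22.63
tcp_pos: [0.5219, 0.2839, 0.3155]
ee_rot: [[-0.054, 0.999, 0.006], [0.999, 0.054, 0.002], [0.001, 0.006, -1.0]]
ft_force: [0.2, 0.7, 0.8]
width: 0.0425
grip_force: 0.0
```

Run:
```python
from h import *
import cv2
p=[.558,.117,.0497]; sx,sy=3.8,2.2
W,H=int(90*sy),int(150*sx); pan=[]
for n in("top","side"):
    q=np.array([[.13,.045,.03],[.13,-.045,.03],[-.02,-.045,.03],[-.02,.045,.03]])
    M=cv2.getPerspectiveTransform(proj(n,place(p,q)).astype(np.float32),np.float32([[0,0],[W,0],[W,H],[0,H]]))
    for I in(cv2.imread(f"pics/{n}0.png"),vision.snapshot(n)):
        o=cv2.warpPerspective(I,M,(W,H),flags=cv2.INTER_CUBIC)
        for x in range(-20,131,10):
            y=int((130-x)*sx); cv2.line(o,(0,y),(16 if x%50 else 30,y),(0,0,255),1)
        pan.append(o)
cv2.imwrite("pics/cmp.png",np.hstack(pan)); print(np.hstack(pan).shape,state()["clock"])
```

```text
(570, 792, 3) 22.7333
```

View pics/cmp.png

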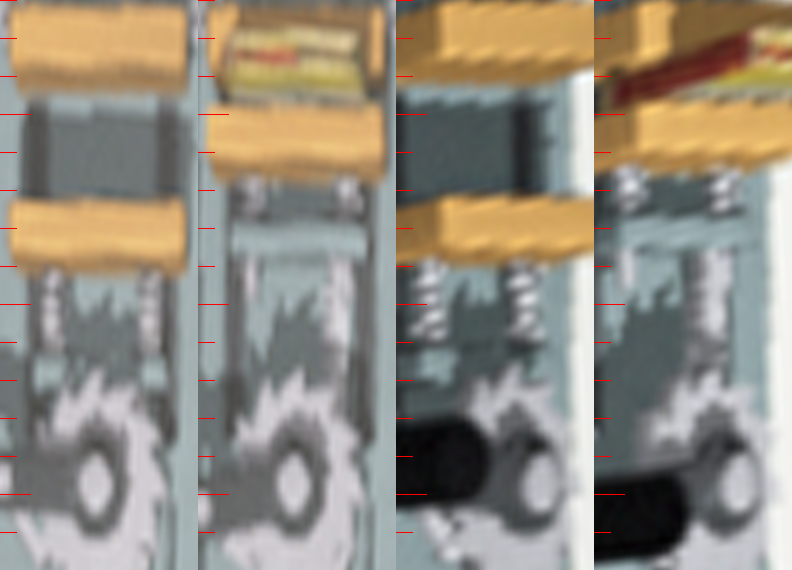

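The comparison shows the carriage bar moved about 35 mm (six notches) and the cheek about 24 mm. The springs are therefore compressed only about 11–12 mm, or roughly 30 N. That is marginal, because part of the stiffness I felt was overtravel at the end of the stroke. One more notch should give about 47 N. I'll do it in small steps and watch the force.

>>> carry_out(moves=[{"travel": [5, -25, -30], "twist": 0}, {"travel": [10, -55, -60], "twist": 0}, {"travel": [16, -80, -85], "twist": 0}, {"travel": [21, -95, -110], "twist": 0}, {"travel": [21, -95, -140], "twist": 0}, {"travel": [21, -95, -170], "twist": 0}, {"travel": [21, -95, -200], "twist": 0}, {"travel": [21, -95, -230], "twist": 0}, {"travel": [21, -95, -245], "twist": 0}, {"travel": [21, -95, -249], "twist": 0}, {"travel": [21, -95, -249], "twist": 0}, {"travel": [21, -95, -249], "twist": 0}])

```text
clock: 23.73
tcp_pos: [0.5407, 0.1895, 0.0627]
ee_rot: [[-0.055, 0.998, -0.002], [0.998, 0.055, -0.0], [-0.0, -0.002, -1.0]]
ft_force: [0.8, -0.9, -0.4]
width: 0.0424
grip_force: 0.0
```

>>> carry_out(moves=[{"travel": [0, 0, 0], "twist": 0}, {"travel": [0, 0, 0], "twist": 0}, {"travel": [0, 0, 0], "twist": 0}, {"travel": [0, 0, 0], "twist": 0}, {"travel": [0, 0, 0], "twist": 0}], fingers=0.7)

```text
clock: 24.15
tcp_pos: [0.5421, 0.1899, 0.0642]
ee_rot: [[-0.055, 0.998, 0.002], [0.998, 0.055, 0.0], [0.0, 0.002, -1.0]]
ft_force: [-0.1, -0.5, 0.5]
width: 0.0255
grip_force: 0.2
```

```bash
python3 f.py
```

```text
t 24.55 F [0.5172 0.3167 0.5011] sd [0.3784 0.548  0.3933] tcp [0.5416 0.1898 0.0636] press [-0.0127  0.0735] lever~ 0.6466790339159738 arc 0.5740840301131617 w 0.025315207936981724
```

>>> carry_out(moves=[{"travel": [8, 1, 0], "twist": 0}, {"travel": [17, 1.5, 0], "twist": 0}, {"travel": [26, 0.5, 0], "twist": 0}, {"travel": [35, -1.5, 0], "twist": 0}, {"travel": [44.5, -4.5, 0], "twist": 0}, {"travel": [44.5, -4.5, 0], "twist": 0}, {"travel": [44.5, -4.5, 0], "twist": 0}, {"travel": [40, -2, 0], "twist": 0}, {"travel": [33, 0.5, 0], "twist": 0}, {"travel": [26, 2, 0], "twist": 0}, {"travel": [20, 2.2, 0], "twist": 0}, {"travel": [20, 2.2, 0], "twist": 0}, {"travel": [20, 2.2, 0], "twist": 0}])

```text
clock: 25.63
tcp_pos: [0.5653, 0.1934, 0.0639]
ee_rot: [[-0.056, 0.998, 0.011], [0.998, 0.056, 0.002], [0.002, 0.011, -1.0]]
ft_force: [8.8, 3.2, -7.0]
width: 0.0256
grip_force: 4.6
```

```bash
python3 f.py
```

```text
t 26.0333 F [ 8.8337  2.8994 -6.2639] sd [0.447  0.3845 0.5147] tcp [0.5654 0.1934 0.0639] press [0.0111 0.0759] lever~ 0.3293366954939954 arc 8.515275685564221 w 0.025697721668425356
```

>>> carry_out(moves=[{"travel": [-8, 0, 0], "twist": 0}, {"travel": [-16, -0.7, 0], "twist": 0}, {"travel": [-23, -2, 0], "twist": 0}, {"travel": [-23, -2, 0], "twist": 0}, {"travel": [-23, -2, 0], "twist": 0}])

```text
clock: 26.45
tcp_pos: [0.5445, 0.1924, 0.0652]
ee_rot: [[-0.055, 0.998, 0.016], [0.998, 0.055, 0.004], [0.003, 0.016, -1.0]]
ft_force: [9.7, 5.6, -2.3]
width: 0.026
grip_force: 5.2
```

```bash
python3 f.py
```

```text
t 26.85 F [10.1234  5.975  -1.8094] sd [0.4702 0.7027 0.4487] tcp [0.5446 0.1924 0.0652] press [-0.0096  0.0759] lever~ 0.6009471403553381 arc 11.01175708787668 w 0.025444452072090912
```

The force is consistent with the springs' geometry: about 5.4 N above free at 0.33 rad and 7.4 N at 0.60. I'll finish this stroke carefully.

>>> carry_out(moves=[{"travel": [-5, -0.5, 0], "twist": 0}, {"travel": [-10, -1.5, 0], "twist": 0}, {"travel": [-14, -3, 0], "twist": 0}, {"travel": [-14, -3, 0], "twist": 0}])

```text
clock: 27.18
tcp_pos: [0.5315, 0.1894, 0.0655]
ee_rot: [[-0.055, 0.998, 0.018], [0.998, 0.055, 0.004], [0.003, 0.018, -1.0]]
ft_force: [9.5, 6.3, -1.8]
width: 0.0254
grip_force: 5.6
```

```bash
cat >> f.py <<'E'
Fp=np.array([c*m[0]+sn*m[1],-sn*m[0]+c*m[1]]); xg=q[0]+.0019; yg=np.sqrt(.075**2-xg**2)
print("lever",.475-np.arctan2(xg,yg),"arc by moment",(yg*Fp[0]-(xg+.011)*Fp[1])/.075)
E
python3 f.py
```

```text
t 27.5833 F [10.6514  6.0896 -1.3206] sd [0.5902 0.4541 0.3827] tcp [0.5315 0.1895 0.0655] press [-0.0228  0.0737] lever~ 0.7755641810681405 arc 12.094315887917832 w 0.025621584645152875
lever 0.7579079920424735 arc by moment 11.241552395329736
```

>>> carry_out(moves=[{"travel": [-2, -0.5, 0], "twist": 0}, {"travel": [-3.5, -1, 0], "twist": 0}, {"travel": [-3.5, -1, 0], "twist": 0}])

```text
clock: 27.83
tcp_pos: [0.529, 0.1887, 0.0655]
ee_rot: [[-0.055, 0.998, 0.02], [0.998, 0.055, 0.005], [0.004, 0.02, -1.0]]
ft_force: [11.9, 7.5, -2.3]
width: 0.0254
grip_force: 6.2
```

```bash
python3 f.py
```

```text
t 28.2333 F [11.8293  6.5867 -1.8569] sd [0.4821 0.6083 0.4398] tcp [0.5289 0.1887 0.0655] press [-0.0255  0.0731] lever~ 0.8104581078997137 arc 13.43731638674019 w 0.025338448768848568
lever 0.7947078459771576 arc by moment 12.530838021943214
```

That is enough, at about 0.795 rad. I'll ease off, open and leave, then check that the carriage held its seventh notch.

>>> carry_out(moves=[{"travel": [4, 0, 0], "twist": 0}, {"travel": [8, 1, 0], "twist": 0}, {"travel": [12, 2, 0], "twist": 0}, {"travel": [12, 2, 0], "twist": 0}])

```text
clock: 28.57
tcp_pos: [0.5358, 0.1888, 0.0646]
ee_rot: [[-0.056, 0.998, 0.007], [0.998, 0.056, 0.001], [0.001, 0.007, -1.0]]
ft_force: [5.8, 0.6, 3.5]
width: 0.0255
grip_force: 2.9
```

```bash
python3 f.py
```

```text
t 28.9667 F [5.6066 1.9761 3.5205] sd [0.3929 0.2736 0.297 ] tcp [0.5356 0.1888 0.0646] press [-0.0188  0.0728] lever~ 0.7274425679305883 arc 5.940668569809714 w 0.025480066688828257
lever 0.7020136391369365 arc by moment 5.684584062858144
```

>>> carry_out(moves=[{"travel": [0, 0, 0], "twist": 0}, {"travel": [0, 0, 0], "twist": 0}, {"travel": [0, 0, 0], "twist": 0}, {"travel": [0, 0, 0], "twist": 0}, {"travel": [0, 0, 0], "twist": 0}], fingers=0.5)

```text
clock: 29.38
tcp_pos: [0.5314, 0.1878, 0.0628]
ee_rot: [[-0.056, 0.998, -0.003], [0.998, 0.056, -0.0], [-0.0, -0.003, -1.0]]
ft_force: [0.8, -0.2, -0.2]
width: 0.0427
grip_force: 0.0
```

>>> carry_out(moves=[{"travel": [0, 0, 25], "twist": 0}, {"travel": [0, 0, 55], "twist": 0}, {"travel": [0, 0, 85], "twist": 0}, {"travel": [0, 0, 115], "twist": 0}, {"travel": [0, 25, 145], "twist": 0}, {"travel": [0, 50, 175], "twist": 0}, {"travel": [0, 80, 205], "twist": 0}, {"travel": [0, 100, 235], "twist": 0}, {"travel": [0, 100, 245], "twist": 0}, {"travel": [0, 100, 245], "twist": 0}, {"travel": [0, 100, 245], "twist": 0}])

```text
clock: 30.3
tcp_pos: [0.532, 0.2872, 0.3075]
ee_rot: [[-0.056, 0.998, -0.002], [0.998, 0.056, -0.001], [-0.001, -0.002, -1.0]]
ft_force: [0.9, 0.5, -0.2]
width: 0.0427
grip_force: 0.0
```

Run:
```python
from h import *
import cv2
p=[.558,.117,.0497]; xs=np.arange(.03,.12,.0005)
s=state();print(s["clock"],s["tcp_pos"],s["ft_force"])
B=vision.snapshot("top");cv2.imwrite("pics/topF.png",B)
def prof(I,ys,z):
    uv=proj("top",place(p,[[x,y,z] for x in xs for y in ys])).astype(np.float32).reshape(len(xs),-1,2)
    return cv2.remap(I.astype(np.float32),uv[...,0],uv[...,1],cv2.INTER_LINEAR).mean((1,))
for f in("top0","topE","topF"):
    I=cv2.imread(f"pics/{f}.png"); m=prof(I,np.linspace(-.015,.012,12),.03); g=m.mean(1)
    print(f,"gray",[f"{x*1e3:.0f}:{v:.0f}" for x,v in zip(xs[::4],g[::4]) ])
    o=prof(I,np.linspace(-.03,.03,25),.05); o=o[:,2]-o[:,0]; c=np.where(np.diff((o>55).astype(int))!=0)[0]; print([round(1e3*xs[i],1) for i in c])
```

```text
30.3 [0.532  0.2872 0.3075] [ 0.8609  0.4531 -0.2103]
top0 gray ['30:139', '32:128', '34:119', '36:114', '38:112', '40:115', '42:116', '44:116', '46:122', '48:137', '50:153', '52:162', '54:166', '56:160', '58:146', '60:133', '62:140', '64:163', '66:179', '68:179', '70:176', '72:174', '74:171', '76:153', '78:125', '80:113', '82:115', '84:115', '86:115', '88:115', '90:115', '92:115', '94:115', '96:115', '98:117', '100:133', '102:154', '104:161', '106:145', '108:132', '110:130', '112:145', '114:163', '116:174', '118:174']
[np.float64(56.0), np.float64(73.0), np.float64(103.0)]
topE gray ['30:142', '32:126', '34:118', '36:115', '38:115', '40:119', '42:125', '44:128', '46:135', '48:146', '50:156', '52:163', '54:170', '56:170', '58:165', '60:154', '62:147', '64:160', '66:171', '68:166', '70:148', '72:125', '74:110', '76:112', '78:113', '80:119', '82:128', '84:131', '86:130', '88:148', '90:170', '92:180', '94:176', '96:174', '98:173', '100:167', '102:156', '104:144', '106:144', '108:141', '110:152', '112:162', '114:153', '116:139', '118:159']
[np.float64(80.0), np.float64(98.5), np.float64(102.5)]
topF gray ['30:138', '32:126', '34:117', '36:115', '38:116', '40:120', '42:124', '44:127', '46:132', '48:143', '50:154', '52:162', '54:170', '56:172', '58:173', '60:173', '62:171', '64:167', '66:152', '68:147', '70:160', '72:173', '74:166', '76:147', '78:120', '80:106', '82:114', '84:121', '86:128', '88:147', '90:169', '92:180', '94:175', '96:173', '98:173', '100:167', '102:156', '104:144', '106:143', '108:140', '110:151', '112:161', '114:152', '116:138', '118:159']
[np.float64(80.0), np.float64(98.5), np.float64(102.5)]
```

The carriage bar moved another 6 mm and held. The cheek and book did not move, so the springs are now compressed about 17.5 mm, or roughly 47 N. The robot is clear, so I'm handing in.

```bash
python3 -c "
from workcell import job
print(job.job_done())"
```

```text
the job is handed in; nothing more can be done
None
```

The book stands clamped in the press after seven notches, at an estimated 47 N (firm is 30 to 68), the arm is clear, and the job was handed in at about 30 s; no verdict came back.

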